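# Set the reorder tags on the key-blank bins

## Task

Each bin of key blanks in the rack has a two-colour flip tag on the rail in front of it. With a fingertip, push over whichever tags are wrong, so that only the bins heaped full show green and the bins that are not full show red. Do not pinch the tags between the fingers, and leave the bins and everything lying about where they are.

Things in the scene. Friction and masses are not known exactly. Their poses are not given: they have to be found in the camera images.
- rack: bin rack: grey steel tray 290 x 520 x 6 mm fixed to the bench, four bins in a row in it, tag rail (top 60 mm above the bench) along the robot's side. Origin on the bench; x away from the robot, y along the row to the robot's left, z up. Tray spans x -165 to +125 mm; rail at x = -75 mm, bin centres at x = +40 mm; bins and tags pair up at y = -187.5, -62.5, 62.5, 187.5 mm
- bin_a: heaped FULL to the rim with brass key blanks. Blue open stock bin, 140 (x) x 105 (y) x 65 mm high, loose, standing in the tray, rim (and top of a full heap) about 71 mm above the bench. Origin: centre of its underside, 6 mm above the bench; axes as the rack's. Its place in the row changes from run to run
- bin_b: heaped FULL to the rim with nickel-silver key blanks. Blue open stock bin, 140 (x) x 105 (y) x 65 mm high, loose, standing in the tray, rim (and top of a full heap) about 71 mm above the bench. Origin: centre of its underside, 6 mm above the bench; axes as the rack's. Its place in the row changes from run to run
- bin_c: NOT full: only a few brass key blanks on its floor. Blue open stock bin, 140 (x) x 105 (y) x 65 mm high, loose, standing in the tray, rim (and top of a full heap) about 71 mm above the bench. Origin: centre of its underside, 6 mm above the bench; axes as the rack's. Its place in the row changes from run to run
- bin_d: NOT full: almost empty, only three nickel-silver key blanks on its floor. Blue open stock bin, 140 (x) x 105 (y) x 65 mm high, loose, standing in the tray, rim (and top of a full heap) about 71 mm above the bench. Origin: centre of its underside, 6 mm above the bench; axes as the rack's. Its place in the row changes from run to run
- tag_a_pivot (a point): middle of this tag's hinge pin, fixed, 74 mm above the bench. x along the pin towards its own bin (origin 115 mm off; next bins 170 mm), y along the rack to the left, z up. Two fixed wings rise from the pin in a V, 40 degrees either side of upright, left red, right green, edges 23 mm above the pin; the hinged leaf lies on one of them like a page. Pivots stand 125 mm apart; order of tags varies
- tag_a (a joint): leaf angle, rad: +0.70 leaf lies left (+y), tag SHOWS GREEN; -0.70 leaf lies right, SHOWS RED; 0 upright. Leaf 46 mm along the pin, 50 mm long, 4 mm thick, 30 g; swings freely and falls onto the wing it leans towards. Green face points right, red left
- tag_a_edge (a point): middle of the leaf's free edge, 50 mm from the pin; the outer 17 mm is a black ribbed strip that stands out past the wing. At rest 32 mm beside and 38 mm above the pin. A fingertip lowered outside it to 24-32 mm above the pin and moved sideways past the pin turns the leaf over, clear above the wings; under 2 N. 61 mm or more is free between neighbouring leaves
- tag_b_pivot (a point): middle of this tag's hinge pin, fixed, 74 mm above the bench. x along the pin towards its own bin (origin 115 mm off; next bins 170 mm), y along the rack to the left, z up. Two fixed wings rise from the pin in a V, 40 degrees either side of upright, left red, right green, edges 23 mm above the pin; the hinged leaf lies on one of them like a page. Pivots stand 125 mm apart; order of tags varies
- tag_b (a joint): leaf angle, rad: +0.70 leaf lies left (+y), tag SHOWS GREEN; -0.70 leaf lies right, SHOWS RED; 0 upright. Leaf 46 mm along the pin, 50 mm long, 4 mm thick, 30 g; swings freely and falls onto the wing it leans towards. Green face points right, red left
- tag_b_edge (a point): middle of the leaf's free edge, 50 mm from the pin; the outer 17 mm is a black ribbed strip that stands out past the wing. At rest 32 mm beside and 38 mm above the pin. A fingertip lowered outside it to 24-32 mm above the pin and moved sideways past the pin turns the leaf over, clear above the wings; under 2 N. 61 mm or more is free between neighbouring leaves
- tag_c_pivot (a point): middle of this tag's hinge pin, fixed, 74 mm above the bench. x along the pin towards its own bin (origin 115 mm off; next bins 170 mm), y along the rack to the left, z up. Two fixed wings rise from the pin in a V, 40 degrees either side of upright, left red, right green, edges 23 mm above the pin; the hinged leaf lies on one of them like a page. Pivots stand 125 mm apart; order of tags varies
- tag_c (a joint): leaf angle, rad: +0.70 leaf lies left (+y), tag SHOWS GREEN; -0.70 leaf lies right, SHOWS RED; 0 upright. Leaf 46 mm along the pin, 50 mm long, 4 mm thick, 30 g; swings freely and falls onto the wing it leans towards. Green face points right, red left
- tag_c_edge (a point): middle of the leaf's free edge, 50 mm from the pin; the outer 17 mm is a black ribbed strip that stands out past the wing. At rest 32 mm beside and 38 mm above the pin. A fingertip lowered outside it to 24-32 mm above the pin and moved sideways past the pin turns the leaf over, clear above the wings; under 2 N. 61 mm or more is free between neighbouring leaves
- tag_d_pivot (a point): middle of this tag's hinge pin, fixed, 74 mm above the bench. x along the pin towards its own bin (origin 115 mm off; next bins 170 mm), y along the rack to the left, z up. Two fixed wings rise from the pin in a V, 40 degrees either side of upright, left red, right green, edges 23 mm above the pin; the hinged leaf lies on one of them like a page. Pivots stand 125 mm apart; order of tags varies
- tag_d (a joint): leaf angle, rad: +0.70 leaf lies left (+y), tag SHOWS GREEN; -0.70 leaf lies right, SHOWS RED; 0 upright. Leaf 46 mm along the pin, 50 mm long, 4 mm thick, 30 g; swings freely and falls onto the wing it leans towards. Green face points right, red left
- tag_d_edge (a point): middle of the leaf's free edge, 50 mm from the pin; the outer 17 mm is a black ribbed strip that stands out past the wing. At rest 32 mm beside and 38 mm above the pin. A fingertip lowered outside it to 24-32 mm above the pin and moved sideways past the pin turns the leaf over, clear above the wings; under 2 N. 61 mm or more is free between neighbouring leaves
- padlock: brass padlock 34 x 42 x 16 mm with a steel shackle, lying on the tray's front ledge. Loose bystander, not part of the job. Origin: underside centre (tools: on the shaft's line).
- cam_lock: steel cam lock standing on its head, 28 mm across, 32 mm high, on the tray's front ledge. Loose bystander, not part of the job. Origin: underside centre (tools: on the shaft's line).
- key_fob: black car-key fob 36 x 62 x 14 mm lying on the tray's front ledge. Loose bystander, not part of the job. Origin: underside centre (tools: on the shaft's line).
- spray_can: can, 56 mm across, 160 mm high, on the bench to the left. Loose bystander, not part of the job. Origin: underside centre (tools: on the shaft's line).
- chip_brush: cleaning brush 200 mm long lying on the bench left of the rack. Loose bystander, not part of the job. Origin: underside centre (tools: on the shaft's line).
- pin_jar: small jar 60 mm across, 75 mm high, on the bench right of the rack. Loose bystander, not part of the job. Origin: underside centre (tools: on the shaft's line).
- screwdriver: screwdriver 190 mm long lying on the bench at the right. Loose bystander, not part of the job. Origin: underside centre (tools: on the shaft's line).
Mind the look-alikes: they are no part of the job. What is shaped like the bin_a but pink is not meant.

How it is judged:
At the end, for the whole second after the job is handed in: The two tags in front of the full bins have their leaf lying at rest on the left wing (green shown, joint above 0.6 rad) and the two tags in front of the bins that are not full have it on the right wing (red shown, joint below -0.6 rad) ((((horizontal distance between tag_a_pivot and bin_a below 0.145 m or horizontal distance between tag_a_pivot and bin_b below 0.145 m) and value of joint tag_a above 0.6 rad) or ((horizontal distance between tag_a_pivot and bin_c below 0.145 m or horizontal distance between tag_a_pivot and bin_d below 0.145 m) and value of joint tag_a below -0.6 rad)) and (((horizontal distance between tag_b_pivot and bin_a below 0.145 m or horizontal distance between tag_b_pivot and bin_b below 0.145 m) and value of joint tag_b above 0.6 rad) or ((horizontal distance between tag_b_pivot and bin_c below 0.145 m or horizontal distance between tag_b_pivot and bin_d below 0.145 m) and value of joint tag_b below -0.6 rad)) and (((horizontal distance between tag_c_pivot and bin_a below 0.145 m or horizontal distance between tag_c_pivot and bin_b below 0.145 m) and value of joint tag_c above 0.6 rad) or ((horizontal distance between tag_c_pivot and bin_c below 0.145 m or horizontal distance between tag_c_pivot and bin_d below 0.145 m) and value of joint tag_c below -0.6 rad)) and (((horizontal distance between tag_d_pivot and bin_a below 0.145 m or horizontal distance between tag_d_pivot and bin_b below 0.145 m) and value of joint tag_d above 0.6 rad) or ((horizontal distance between tag_d_pivot and bin_c below 0.145 m or horizontal distance between tag_d_pivot and bin_d below 0.145 m) and value of joint tag_d below -0.6 rad)) and velocity of joint tag_a between -0.2 and 0.2 rad/s and velocity of joint tag_b between -0.2 and 0.2 rad/s and velocity of joint tag_c between -0.2 and 0.2 rad/s and velocity of joint tag_d between -0.2 and 0.2 rad/s); the robot touches nothing.
It fails at once if a tag's leaf is pinched between the fingers (more than 4 N on both of its faces at once) ((contact force between the fingers and tag_a_c0 above 4 N and contact force between the fingers and tag_a_c1 above 4 N) or (contact force between the fingers and tag_b_c0 above 4 N and contact force between the fingers and tag_b_c1 above 4 N) or (contact force between the fingers and tag_c_c0 above 4 N and contact force between the fingers and tag_c_c1 above 4 N) or (contact force between the fingers and tag_d_c0 above 4 N and contact force between the fingers and tag_d_c1 above 4 N)).
It fails at once if a tag is pushed with the arm or the gripper's body instead of the fingers (over 3 N) (contact force between the arm and tag_a_c0 above 3 N or contact force between the arm and tag_a_c1 above 3 N or contact force between the arm and tag_b_c0 above 3 N or contact force between the arm and tag_b_c1 above 3 N or contact force between the arm and tag_c_c0 above 3 N or contact force between the arm and tag_c_c1 above 3 N or contact force between the arm and tag_d_c0 above 3 N or contact force between the arm and tag_d_c1 above 3 N).
It fails at once if a bin is lifted, or pushed more than 15 mm (distance of any of bin_a, bin_b, bin_c, bin_d from where it was at the start of the episode above 0.015 m).
It fails at once if a bystander is lifted, or moved more than 20 mm (distance of any of padlock, cam_lock, key_fob, spray_can, chip_brush, pin_jar, screwdriver from where it was at the start of the episode above 0.02 m).
It also fails if it takes over 51 s, if anything falls off the work surface, if the arm or the gripper's body presses on something with over 40 N, if the wrist force passes 120 N, or if a joint passes its speed limit or range.

## Robot

A 6-joint arm with a two-finger parallel gripper is mounted at the origin on the work surface. World frame = base frame: x ahead of the robot, y to its left, z up, the work surface at z = 0. Lengths are in m, angles in rad, forces in N, time in s.
With the tool pointing down it reaches from about 0.25 to 0.775 m from the base axis. Payload 4 kg.
Tool frame: the origin (TCP) lies midway between the tips of the shut fingers; the grasp point (between the pads) lies 19 mm behind it (robot.tcp_to_grasp is the distance from the TCP to the grasp point, in m); x points along the fingers, y is the direction in which the jaws open and shut, and the axes are right-handed (so a half turn about x gives the same grasp; the last joint's range is limited). The gripper opens to 94 mm and grips with 3 to 60 N. Pads are 16 mm wide; open, the fingers measure 119 mm over their backs; the gripper's body (75 mm by 177 mm) begins 78 mm behind the grasp point.
Start: joints at [1.178, 0.087, 1.371, -0, 1.684, -0.103], TCP at [0.157, 0.527, 0.206] pointing down, gripper open.
Joint ranges: [-3.1, 3.1], [-0.76, 2.03], [0.27, 2.55], [-1.08, 4.22], [0.17, 2.65], [-2.57, 2.57]. Speed limits (rad/s): [2.79, 2.79, 3.14, 3.14, 3.14, 3.14].

## Interface

Orientations are given as [roll, pitch, yaw] about the fixed x, y, z axes, in that order (R = Rz(yaw) Ry(pitch) Rx(roll)).
In Python, from bench import robot gives the robot as it stands.
- The arm moves only by the tool send_rows, never from a script. Its argument "increments" is a list of rows, each a list of 5 numbers: the opening, from -1 (shut) to 1 (fully open), so that 0 is half open, then the shift along the tool's x, y, z in m, then the turn about the tool's x in rad. In form: [[hand, tx, ty, tz, roll], ...]. A call has 1 to 5 rows; each row is the pose to reach, as a shift and turn from the pose commanded when the call began, along the tool's axes at that moment; what a row does not reach only later rows make up. A row lasts 1/12 s, in which the tool goes at most 41.7 mm and 7.16 degrees, less where a joint would pass 70% of its speed; a pose out of reach is approached as far as the arm can. A call with a gripper value outside its range is refused whole. The fingers move at their own pace and stop on an object; the grip force is fixed at half the most. Time passes only in rows, so rows that repeat a pose let the fingers close. It gives the time, the measured TCP pose, the force and the opening at its end, in the units of the state.
- robot.get_obs(): the state, without advancing time (a new reading comes with each control period).
- robot.snapshot(name): name is "scene" or "side" or "wrist"; returns a dict with "image" (400x640x3 uint8, red, green, blue), "intrinsics" (3x3 intrinsics, pixels), "world_from_camera" (4x4, takes a point from camera to world coordinates). Camera axes: x right, y down, z forward; pixel columns grow to the right and rows downward; lengths in m; the calibration is good to about 2 mm. The wrist camera is an equidistant fisheye: a pixel r from the principal point sees the ray r / f radians off the axis. A picture is of the moment at which its call begins. There is no depth.
- robot.close_job(): hands the job in, once; it reports no verdict.
The state is a dict: "time": time; "joint_positions": joint angles; "qvel": joint speeds; "joint_torque": joint torques, N m; "tool_pos": TCP position; "ee_rot": TCP orientation; "wrist_force": force on the tool from outside, world axes, zero at the start; "wrist_torque": the same for the moment, N m; "width": finger opening in m.
Only numpy, scipy, OpenCV 4.12 (cv2) and the standard library are available. Lean on these libraries where they do the work, as an engineer would, in place of code of your own. Each camera call takes 0.05 s, during which the arm holds its last target.

## Working session

There is one attempt and no reset: what is moved stays moved. The work goes in short steps, Python scripts to look and compute and a tool call to move; the robot and the scene stay as the last step left them, time stands still between calls to the robot, and variables do not carry over. Pictures are saved under pics/ and viewed, and the job is handed in when it is done.

Besides the shell and the picture viewer there is one more tool, called after "Request:" as name(argument=value, ...), one argument or row to a line, values as JSON. send_rows: Moves the arm, as the interface text tells. Its arguments: {"type":"object","properties":{"increments":{"type":"array"}},"required":["increments"]}

```bash
mkdir -p pics; python3 - <<'E'
from bench import robot
import cv2,pickle
print(robot.get_obs())
for n in ["scene","side","wrist"]:
    s=robot.snapshot(n); pickle.dump(s,open(n+'.pkl','wb'))
    cv2.imwrite(f'pics/{n}0.png',s['image'][:,:,::-1]); print(n,s['intrinsics'],s['world_from_camera'])
E
```

```text
{'time': 0.0, 'joint_positions': array([ 1.17789010e+00,  8.79386832e-02,  1.37221549e+00, -2.28666669e-05,
        1.68358747e+00, -1.03093297e-01]), 'qvel': array([ 0.00027938,  0.00048263,  0.00071227, -0.00042378,  0.00079713,
       -0.00087084]), 'joint_torque': array([-2.47733391e-03, -3.40198731e+01, -3.02419209e+01,  7.14308512e-02,
        3.35376954e-02, -2.06872000e-04]), 'tool_pos': array([0.15697779, 0.52656418, 0.20433276]), 'ee_rot': array([-1.66331442,  1.56864722, -1.95312989]), 'wrist_force': array([ 0.9921317 ,  0.1596445 , -0.11431345]), 'wrist_torque': array([-0.02829005,  0.00776023,  0.00690123]), 'width': 0.09413250468990995}
scene [[366.48451246   0.         312.27115542]
 [  0.         366.48451246 204.41464785]
 [  0.           0.           1.        ]] [[-0.39021046  0.61623589 -0.68409731  1.30949255]
 [ 0.92062366  0.27219731 -0.27992981  0.29142632]
 [ 0.01370665 -0.73902771 -0.67353558  0.8410213 ]
 [ 0.          0.          0.          1.        ]]
side [[400.53506048   0.         321.59079595]
 [  0.         400.53506048 198.65563154]
 [  0.           0.           1.        ]] [[-0.7144151  -0.502964    0.48645481  0.06048988]
 [-0.69956363  0.52820581 -0.4812581   0.51984687]
 [-0.01489276 -0.68412414 -0.72921353  0.89197413]
 [ 0.          0.          0.          1.        ]]
wrist [[309.70691629   0.         316.34375614]
 [  0.         309.70691629 199.44363502]
 [  0.           0.           1.        ]] [[ 0.28619711  0.92917569  0.23393107  0.08810918]
 [ 0.95816616 -0.27677808 -0.07288008  0.54709425]
 [-0.0029714   0.2450029  -0.96951779  0.3835054 ]
 [ 0.          0.          0.          1.        ]]
```

View pics/scene0.png

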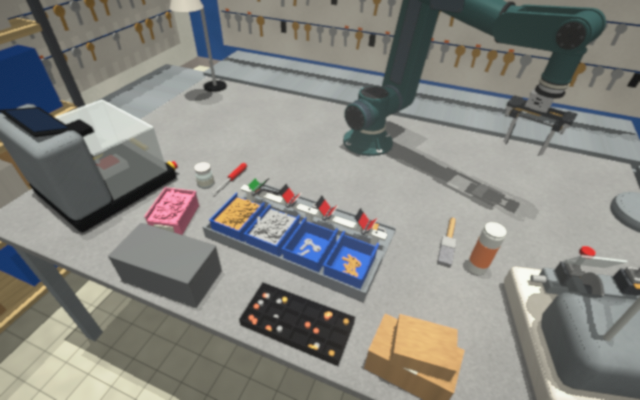

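View pics/side0.png

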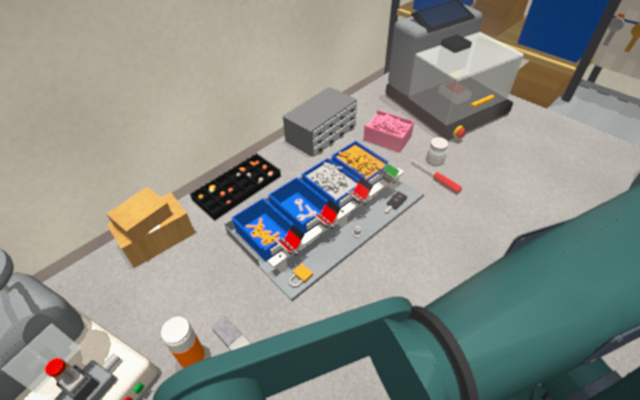

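View pics/wrist0.png

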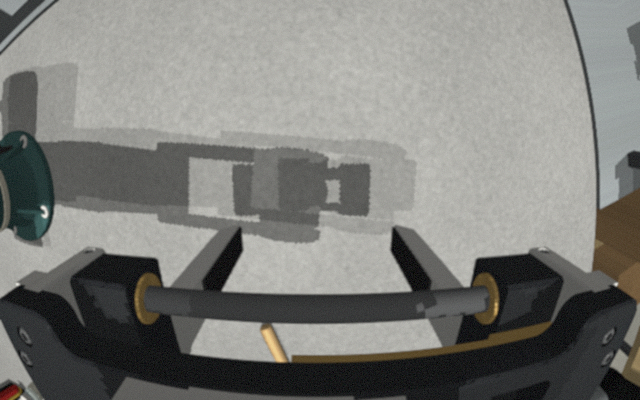

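```bash
python3 - <<'E'
import cv2
a=cv2.imread('pics/side0.png')[135:305,220:430]; cv2.imwrite('pics/side0z.png',cv2.resize(a,None,fx=3.5,fy=3.5,interpolation=cv2.INTER_CUBIC))
a=cv2.imread('pics/scene0.png')[165:300,195:405]; cv2.imwrite('pics/scene0z.png',cv2.resize(a,None,fx=3.5,fy=3.5,interpolation=cv2.INTER_CUBIC))
E
```

```text
(no output)
```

View pics/side0z.png

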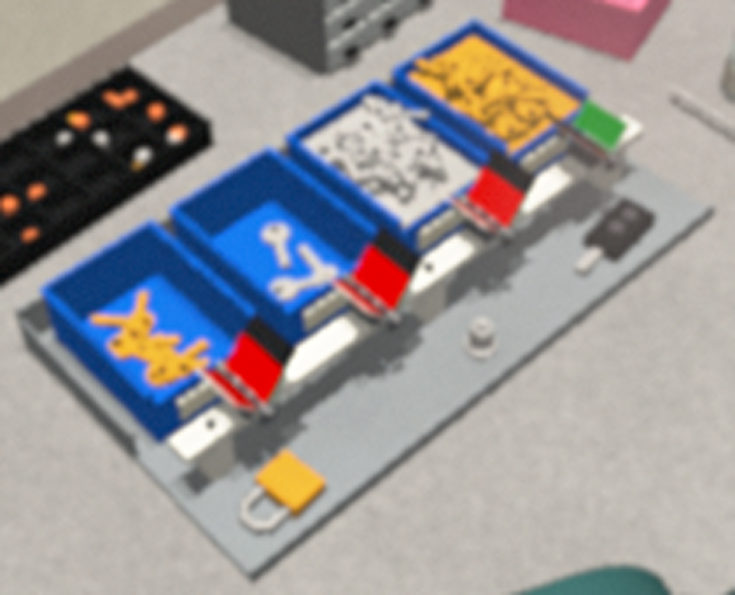

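View pics/scene0z.png

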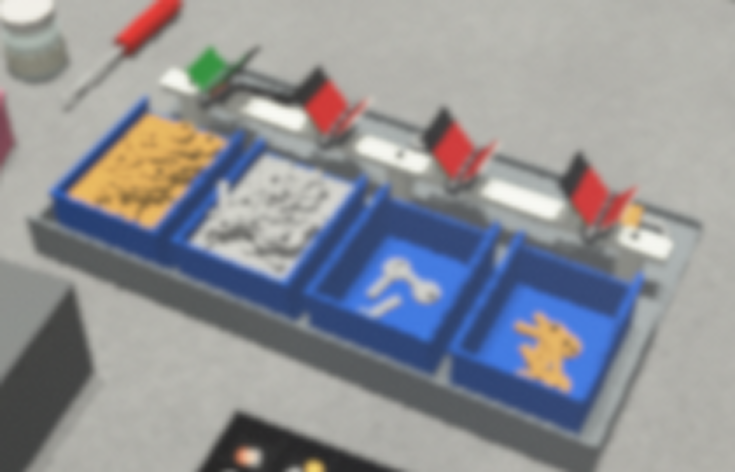

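```bash
cat > fit.py <<'E'
import pickle,numpy as np
from scipy.optimize import least_squares
S=[((252,577),(-165,260,3)),((713,212),(-165,-260,3)),((395,75),(110,-135,71)),((475,22),(110,-240,71)),((588,95),(-30,-240,71)),((45,290),(110,240,71)),((152,225),(110,135,71)),
((497,150),(-52,-94.5,112)),((533,175),(-98,-94.5,112)),((378,228),(-52,30.5,112)),((418,258),(-98,30.5,112)),((258,318),(-52,155.5,112)),((295,347),(-98,155.5,112))]
C=[((318,67),(-98,-94.5,112)),((295,90),(-52,-94.5,112)),((445,108),(-98,30.5,112)),((425,135),(-52,30.5,112)),((580,153),(-98,155.5,112)),((562,183),(-52,155.5,112)),((147,100),(-30,-240,71)),((55,192),(110,-240,71)),((640,275),(-30,240,71)),((582,425),(110,240,71))]
A=[]
for n,L,o in (('side',S,(220,135)),('scene',C,(195,165))):
    s=pickle.load(open(n+'.pkl','rb')); Ti=np.linalg.inv(s['world_from_camera'])
    for uv,p in L: A.append((s['intrinsics'],Ti,np.array(o)+np.array(uv)/3.5,np.array(p)/1000))
def r(q,):
    out=[];c,s=np.cos(q[2]),np.sin(q[2])
    for K,Ti,uv,p in A:
        w=np.array([q[0]+c*p[0]-s*p[1],q[1]+s*p[0]+c*p[1],p[2],1]); k=K@(Ti@w)[:3]; out+=list(k[:2]/k[2]-uv)
    return np.array(out)
f=least_squares(r,[.55,0,0],loss='soft_l1'); print(f.x); print(r(f.x).reshape(-1,2).round(1))
q=f.x;c,s=np.cos(q[2]),np.sin(q[2])
for y in(-.1875,-.0625,.0625,.1875): print(y,q[0]+c*-.075-s*y,q[1]+s*-.075+c*y)
E
python3 fit.py
```

```text
[ 0.61400129 -0.03697075 -0.05668701]
[[-0.4  1.9]
 [-0.   1. ]
 [-1.  -1.5]
 [-0.4 -0.9]
 [ 0.  -0.8]
 [-1.9 -0.6]
 [-1.2 -1.4]
 [-0.9 -0. ]
 [ 0.9  1.3]
 [ 0.4  0. ]
 [ 1.1  0.9]
 [-1.6 -0.9]
 [-0.2  1.4]
 [ 0.2 -1. ]
 [-0.5  0.9]
 [-0.1 -0.9]
 [-1.   0.5]
 [-0.1 -1. ]
 [-0.6  0.2]
 [-0.2 -1.7]
 [-1.2 -0.8]
 [ 1.  -1.2]
 [-0.  -7.4]]
-0.1875 0.5284986420803449 -0.2199203195195862
-0.0625 0.5355807235156926 -0.09512110428750592
0.0625 0.5426628049510405 0.029678110944574378
0.1875 0.5497448863863882 0.1544773261766547
```

```bash
cat > mv.py <<'E'
import sys,numpy as np
from scipy.spatial.transform import Rotation as Ro
from bench import robot
o=robot.get_obs(); R=Ro.from_euler('xyz',o['ee_rot']).as_matrix()
print(o['time'],o['tool_pos'].round(4),o['wrist_force'].round(2),o['width'],o['joint_positions'].round(3)); print(R.round(4))
if len(sys.argv)>3:
    t=np.array([float(v) for v in sys.argv[1:4]]); print('tool delta',(R.T@(t-o['tool_pos'])).round(4))
E
python3 mv.py 0.53 -0.1575 0.206
```

```text
0.15 [0.157  0.5267 0.2046] [ 0.74 -0.24 -0.49] 0.09408332528659244 [ 1.178  0.088  1.372 -0.     1.684 -0.103]
[[-6.000e-04  2.857e-01  9.583e-01]
 [-1.500e-03  9.583e-01 -2.857e-01]
 [-1.000e+00 -1.600e-03 -2.000e-04]]
tool delta [-0.0006 -0.5491  0.553 ]
```

Request:
send_rows(
  increments=[
    [-1,-0.03,-0.01,0.01,-0.06],
    [-1,-0.03,-0.035,0.035,-0.12],
    [-1,-0.03,-0.06,0.06,-0.18],
    [-1,-0.03,-0.085,0.085,-0.23],
    [-1,-0.03,-0.11,0.11,-0.23],
  ],
)

```text
time: 0.57
tool_pos: [0.2314, 0.3888, 0.2352]
ee_rot: [-1.472, 1.571, -1.529]
wrist_force: [1.4, 0.4, 0.0]
width: 0.0643
```

```bash
python3 mv.py 0.53 -0.1575 0.236
```

```text
0.5667 [0.2314 0.3888 0.2352] [1.38 0.38 0.04] 0.06431079081444908 [ 0.909 -0.136  1.53  -0.     1.747 -0.605]
[[ 0.000e+00  5.700e-02  9.984e-01]
 [-3.000e-04  9.984e-01 -5.700e-02]
 [-1.000e+00 -3.000e-04  0.000e+00]]
tool delta [-0.0006 -0.5284  0.3293]
```

Request:
send_rows(
  increments=[
    [-1,0,-0.033,0.02,0],
    [-1,0,-0.066,0.041,0],
    [-1,0,-0.099,0.062,0],
    [-1,0,-0.132,0.082,0],
    [-1,0,-0.165,0.102,0],
  ],
)

```text
time: 0.98
tool_pos: [0.3233, 0.2177, 0.2353]
ee_rot: [0.699, 1.571, 0.64]
wrist_force: [0.2, -0.3, 0.2]
width: 0.0308
```

Request:
send_rows(
  increments=[
    [-1,0,-0.033,0.02,0],
    [-1,0,-0.066,0.041,0],
    [-1,0,-0.099,0.062,0],
    [-1,0,-0.132,0.082,0],
    [-1,0,-0.165,0.102,0],
  ],
)

```text
time: 1.4
tool_pos: [0.4154, 0.0467, 0.2354]
ee_rot: [0.802, 1.57, 0.742]
wrist_force: [-0.1, 1.4, 0.4]
width: 0.0006
```

Request:
send_rows(
  increments=[
    [-1,0,-0.033,0.02,0],
    [-1,0,-0.066,0.041,0],
    [-1,0,-0.099,0.062,0],
    [-1,0,-0.132,0.082,0],
    [-1,0,-0.165,0.102,0],
  ],
)

```text
time: 1.82
tool_pos: [0.5074, -0.1241, 0.235]
ee_rot: [2.393, 1.57, 2.332]
wrist_force: [0.4, -0.6, 0.4]
width: 0.0006
```

```bash
python3 mv.py 0.533 -0.1575 0.236
```

```text
1.8167 [ 0.5074 -0.1241  0.235 ] [ 0.37 -0.65  0.44] 0.0006272180749750458 [-0.349  0.022  1.381  0.     1.739 -1.859]
[[-4.000e-04  6.030e-02  9.982e-01]
 [ 4.000e-04  9.982e-01 -6.030e-02]
 [-1.000e+00  4.000e-04 -4.000e-04]]
tool delta [-0.001  -0.0318  0.0276]
```

Request:
send_rows(
  increments=[
    [-1,0,-0.03,0.025,0],
    [-1,0,-0.03,0.025,0],
    [-1,0,-0.03,0.025,0],
  ],
)

```text
time: 2.07
tool_pos: [0.5302, -0.1549, 0.2334]
ee_rot: [2.732, 1.567, 2.67]
wrist_force: [0.1, 0.6, 0.3]
width: 0.0006
```

```bash
python3 mv.py 0.532 -0.1575 0.103; python3 - <<'E'
from bench import robot
import cv2
a=robot.snapshot('side')['image'][:,:,::-1][60:305,220:500]; cv2.imwrite('pics/side1z.png',cv2.resize(a,None,fx=2.4,fy=2.4,interpolation=cv2.INTER_CUBIC))
a=robot.snapshot('wrist')['image'][:,:,::-1]; cv2.imwrite('pics/wrist1.png',a)
E
```

```text
2.0667 [ 0.5302 -0.1549  0.2334] [0.13 0.6  0.32] 0.00056050864993522 [-0.387  0.092  1.311  0.     1.743 -1.895]
[[-0.0037  0.0624  0.998 ]
 [ 0.0019  0.998  -0.0624]
 [-1.      0.0016 -0.0038]]
tool delta [ 0.1304 -0.0027  0.0025]
```

View pics/side1z.png

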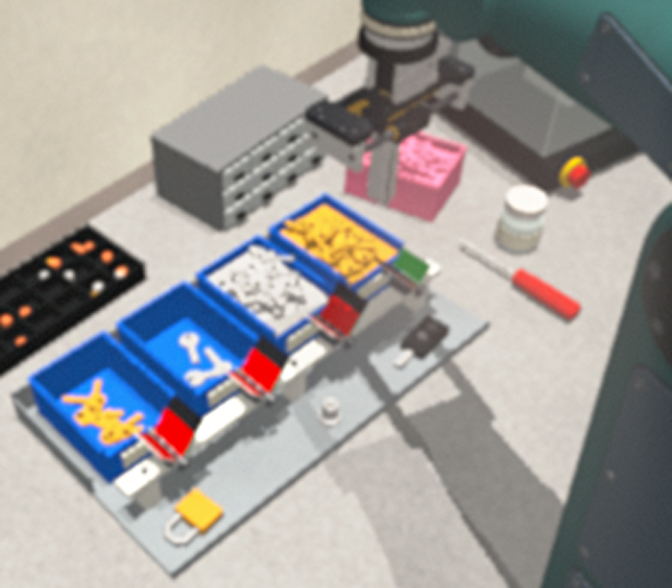

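View pics/wrist1.png

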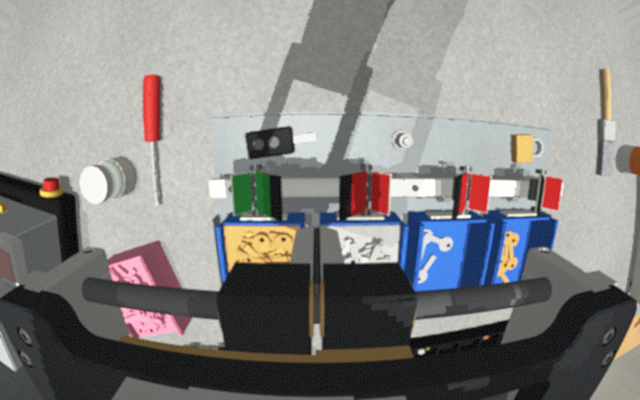

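Request:
send_rows(
  increments=[
    [-1,0.03,-0.002,0.001,0],
    [-1,0.06,-0.002,0.001,0],
    [-1,0.09,-0.002,0.001,0],
    [-1,0.09,-0.002,0.001,0],
  ],
)

```text
time: 2.5
tool_pos: [0.5266, -0.1524, 0.1392]
ee_rot: [2.779, 1.559, 2.722]
wrist_force: [-0.2, 0.4, -1.1]
width: 0.0004
```

```bash
python3 mv.py 0.532 -0.1575 0.103; python3 - <<'E'
from bench import robot
import cv2
a=robot.snapshot('side')['image'][:,:,::-1][80:250,300:470]; cv2.imwrite('pics/side2z.png',cv2.resize(a,None,fx=3.5,fy=3.5,interpolation=cv2.INTER_CUBIC))
E
```

```text
2.5 [ 0.5266 -0.1524  0.1392] [-0.24  0.37 -1.07] 0.0004022904011604854 [-0.385  0.115  1.472  0.     1.567 -1.898]
[[-0.011   0.0577  0.9983]
 [ 0.0049  0.9983 -0.0577]
 [-0.9999  0.0043 -0.0113]]
tool delta [ 0.0361 -0.005   0.0061]
```

View pics/side2z.png

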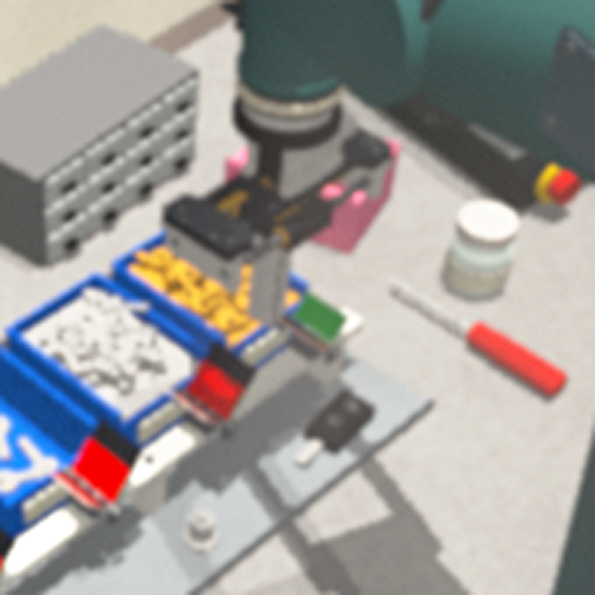

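Request:
send_rows(
  increments=[
    [-1,0.018,-0.003,0.004,0],
    [-1,0.036,-0.003,0.004,0],
    [-1,0.036,-0.003,0.004,0],
    [-1,0.036,-0.003,0.004,0],
  ],
)

```text
time: 2.88
tool_pos: [0.5352, -0.1584, 0.1114]
ee_rot: [-0.22, 1.569, -0.279]
wrist_force: [-0.6, -0.8, 0.1]
width: 0.0002
```

```bash
python3 mv.py 0.5356 -0.0851 0.103; python3 - <<'E'
from bench import robot
import cv2
a=robot.snapshot('side')['image'][:,:,::-1][80:250,300:470]; cv2.imwrite('pics/side3z.png',cv2.resize(a,None,fx=3.5,fy=3.5,interpolation=cv2.INTER_CUBIC))
E
```

```text
2.8833 [ 0.5352 -0.1584  0.1114] [-0.58 -0.79  0.1 ] 0.0001559454239263008 [-0.389  0.141  1.499  0.     1.5   -1.901]
[[ 1.500e-03  5.880e-02  9.983e-01]
 [-4.000e-04  9.983e-01 -5.880e-02]
 [-1.000e+00 -3.000e-04  1.600e-03]]
tool delta [ 0.0083  0.0732 -0.004 ]
```

View pics/side3z.png

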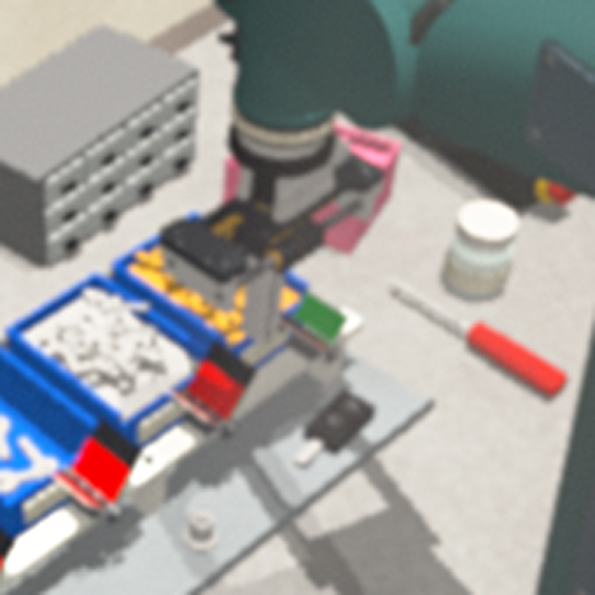

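Request:
send_rows(
  increments=[
    [-1,0.007,0,0,0],
    [-1,0.007,0,0,0],
    [-1,0.007,0,0,0],
  ],
)

```text
time: 3.18
tool_pos: [0.5351, -0.1589, 0.1031]
ee_rot: [-0.185, 1.57, -0.244]
wrist_force: [-0.2, -0.2, -0.1]
width: 0.0005
```

```bash
python3 mv.py 0.5356 -0.0851 0.103
```

```text
3.1833 [ 0.5351 -0.1589  0.1031] [-0.16 -0.17 -0.14] 0.000460242565155013 [-0.39   0.147  1.51   0.     1.484 -1.901]
[[ 8.000e-04  5.970e-02  9.982e-01]
 [-2.000e-04  9.982e-01 -5.970e-02]
 [-1.000e+00 -2.000e-04  8.000e-04]]
tool delta [ 0.0001  0.0737 -0.0039]
```

Request:
send_rows(
  increments=[
    [-1,0,0.01,-0.001,0],
    [-1,0,0.02,-0.002,0],
    [-1,0,0.03,-0.002,0],
    [-1,0,0.04,-0.003,0],
    [-1,0,0.05,-0.003,0],
  ],
)

```text
time: 3.6
tool_pos: [0.5381, -0.1124, 0.1114]
ee_rot: [-0.629, 1.555, -0.691]
wrist_force: [0.7, 1.2, 0.7]
width: 0.0006
```

```bash
python3 mv.py 0.5356 -0.0851 0.103; python3 - <<'E'
from bench import robot
import cv2
a=robot.snapshot('side')['image'][:,:,::-1][80:250,300:470]; cv2.imwrite('pics/side4z.png',cv2.resize(a,None,fx=3.5,fy=3.5,interpolation=cv2.INTER_CUBIC))
E
```

```text
3.6 [ 0.5381 -0.1124  0.1114] [0.66 1.24 0.68] 0.0006239435920571419 [-0.305  0.113  1.53  -0.006  1.484 -1.814]
[[ 0.0121  0.0617  0.998 ]
 [-0.01    0.9981 -0.0616]
 [-0.9999 -0.0092  0.0127]]
tool delta [ 0.0081  0.0272 -0.0043]
```

View pics/side4z.png

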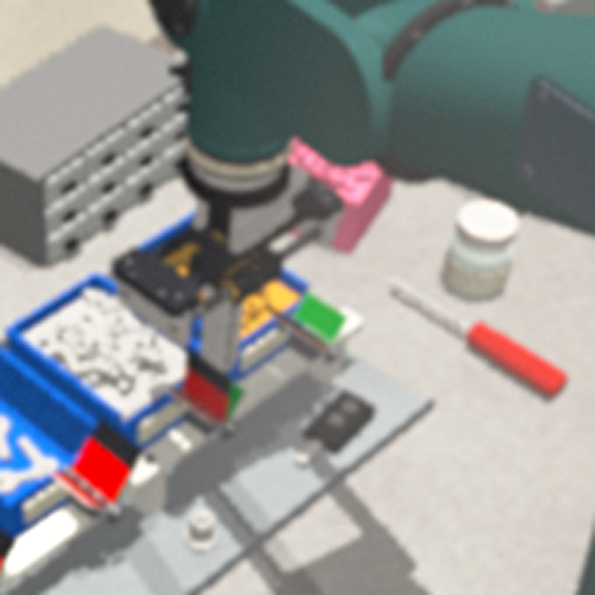

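Request:
send_rows(
  increments=[
    [-1,0.002,0.008,-0.001,0],
    [-1,0.004,0.016,-0.002,0],
    [-1,0.004,0.024,-0.003,0],
    [-1,0.004,0.032,-0.003,0],
    [-1,0.004,0.032,-0.003,0],
  ],
)

```text
time: 4.07
tool_pos: [0.5328, -0.0831, 0.0985]
ee_rot: [-1.654, 1.554, -1.715]
wrist_force: [-2.7, -17.6, 1.4]
width: 0.0007
```

```bash
python3 mv.py 0.5356 -0.0851 0.103; python3 - <<'E'
from bench import robot
import cv2
a=robot.snapshot('side')['image'][:,:,::-1][80:250,300:470]; cv2.imwrite('pics/side5z.png',cv2.resize(a,None,fx=3.5,fy=3.5,interpolation=cv2.INTER_CUBIC))
E
```

```text
4.0667 [ 0.5328 -0.0831  0.0985] [ -2.74 -17.61   1.41] 0.0007298843738241464 [-0.249  0.109  1.561 -0.017  1.47  -1.758]
[[-0.0024  0.0606  0.9982]
 [-0.0164  0.998  -0.0606]
 [-0.9999 -0.0166 -0.0014]]
tool delta [-0.0045 -0.0019  0.0029]
```

View pics/side5z.png

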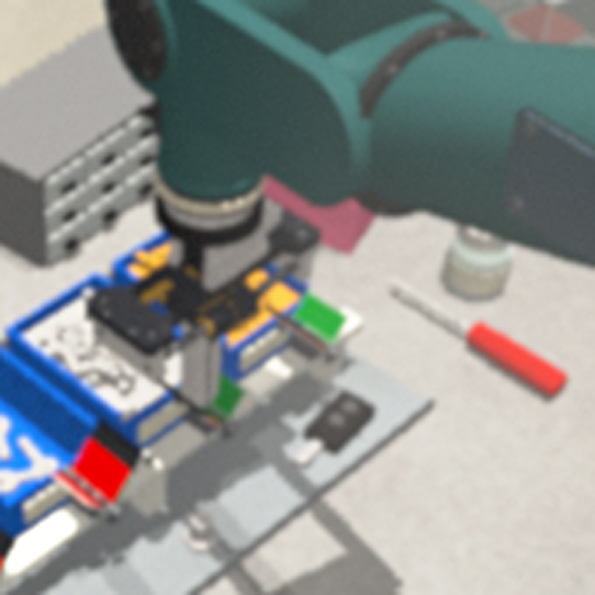

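The leaf has come over and the finger is now pressing it onto the left wing (17.6 N). I'll back off, then lift.

Request:
send_rows(
  increments=[
    [-1,0,-0.012,0,0],
    [-1,0,-0.02,0,0],
    [-1,-0.02,-0.02,0,0],
    [-1,-0.05,-0.02,0,0],
    [-1,-0.08,-0.02,0,0],
  ],
)

```text
time: 4.53
tool_pos: [0.5312, -0.0957, 0.1767]
ee_rot: [2.699, 1.565, 2.639]
wrist_force: [0.2, -0.6, -0.6]
width: 0.0003
```

Request:
send_rows(
  increments=[
    [-1,-0.03,0,-0.03,0],
    [-1,-0.05,0,-0.06,0],
    [-1,-0.05,0,-0.09,0],
    [-1,-0.05,0,-0.12,0],
    [-1,-0.05,0,-0.12,0],
  ],
)

```text
time: 4.95
tool_pos: [0.4091, -0.0882, 0.2284]
ee_rot: [2.525, 1.569, 2.465]
wrist_force: [0.5, 0.1, -0.1]
width: 0.0006
```

Request:
send_rows(
  increments=[
    [-1,0,0,0,0],
    [-1,0,0,0,0],
    [-1,0,0,0,0],
    [-1,0,0,0,0],
    [-1,0,0,0,0],
  ],
)

```text
time: 5.37
tool_pos: [0.4134, -0.0894, 0.2279]
ee_rot: [2.66, 1.569, 2.601]
wrist_force: [0.0, -0.2, 0.0]
width: 0.0006
```

```bash
python3 mv.py; python3 - <<'E'
from bench import robot
import cv2
a=robot.snapshot('side')['image'][:,:,::-1][135:305,220:430]; cv2.imwrite('pics/side6z.png',cv2.resize(a,None,fx=3.5,fy=3.5,interpolation=cv2.INTER_CUBIC))
a=robot.snapshot('scene')['image'][:,:,::-1][165:300,195:405]; cv2.imwrite('pics/scene6z.png',cv2.resize(a,None,fx=3.5,fy=3.5,interpolation=cv2.INTER_CUBIC))
E
```

```text
5.3667 [ 0.4134 -0.0894  0.2279] [ 0.02 -0.17  0.03] 0.0006039465556511297 [-0.347 -0.202  1.601  0.     1.744 -1.859]
[[-1.200e-03  5.940e-02  9.982e-01]
 [ 7.000e-04  9.982e-01 -5.940e-02]
 [-1.000e+00  6.000e-04 -1.200e-03]]
```

View pics/side6z.png

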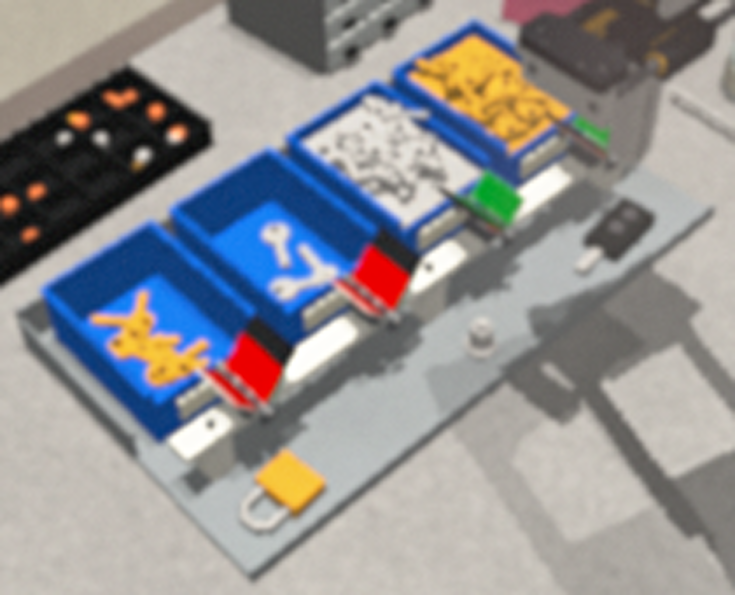

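View pics/scene6z.png

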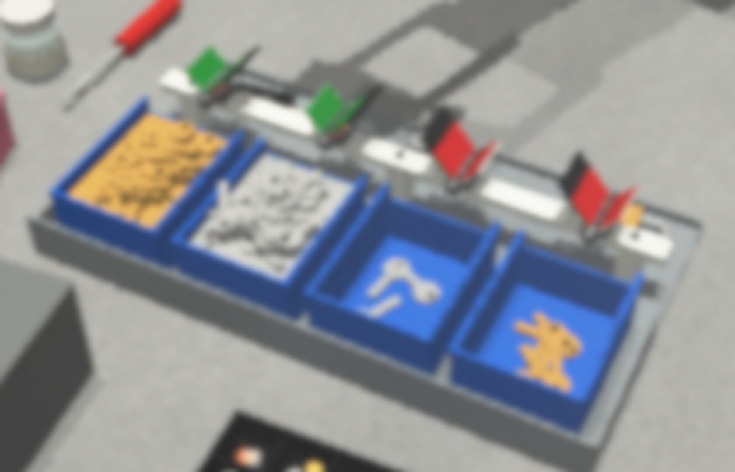

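Both full bins now show green, both non-full bins show red, the bins and ledge items haven't shifted, and the arm is clear.

```bash
python3 -c "
from bench import robot
print(robot.close_job())"
```

```text
the job is handed in; nothing more can be done
None
```

The job is handed in. Only one tag was wrong: the one in front of the full nickel-silver bin (`bin_b`), which showed red. I pushed its leaf over from right to left with the shut fingertips.

**Last check:** The side and scene pictures show green at both full bins and red at both bins that are not full. The bins and the padlock, cam lock and key fob on the ledge look unmoved. The gripper was clear, about 0.23 m above the bench, with almost no wrist force. The leaf angles were judged from the pictures, not measured.

**Off plan:** At the end of the push the finger pressed the leaf against the left wing with about 18 N on its one face. The fingertip height also strayed during the sweep, between about 99 and 111 mm against the 103 mm I aimed for. The leaf came to rest correctly after I backed off.

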